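# Check battery packs for swelling in a clamped gauge

## Robot

A 6-joint arm with a two-finger parallel gripper is mounted at the origin on a cart in front of the work surface, level with it; the furniture and walls round the work are solid. World frame = base frame: x ahead of the robot, y to its left, z up, the work surface at z = 0. Lengths are in m, angles in rad, forces in N, time in s.
With the tool pointing down it reaches from about 0.325 to 0.9 m from the base axis. Payload 6.1 kg.
Tool frame: the origin (TCP) lies between the finger pads; the fingertips stand 22 mm ahead of it and the grasp point (between the pads) lies 3 mm ahead of it (env.nose_length is the distance from the TCP to the fingertips, in m); z points along the fingers, y is the line along which they close (so a half turn about z gives the same grasp; the last joint's range is limited). The gripper opens to 87 mm and grips with 3 to 60 N. Pads are 19 mm wide; open, the fingers measure 117 mm over their backs; the gripper's body (75 mm by 190 mm) begins 51 mm behind the grasp point.
Start: joints at [1.126, 0.22, 1.526, -0, 1.395, -0.126], TCP at [0.196, 0.594, 0.245] pointing down, gripper open.
Joint ranges: [-2.98, 2.98], [-0.91, 2.08], [0.09, 2.57], [-1.24, 4.39], [0.2, 2.65], [-2.68, 2.68]. Speed limits (rad/s): [2.57, 2.57, 3.01, 3.14, 3.14, 3.14].

## Interface

Orientations are given as a unit quaternion [w, x, y, z].
In Python, from workcell import env gives the robot as it stands.
- The arm moves only by the tool jog_arm, never from a script. Its argument "plan" is a list of rows, each a list of 5 numbers: the shift along the tool's x, y, z as a fraction of full scale, then the turn about the tool's z as a fraction of full scale, then the closure, from 0 (fully open) to 1 (shut). In form: [[x, y, z, turn, fingers], ...]. A call has 1 to 12 rows; each row is the pose to reach, as a shift and turn from the pose commanded when the call began, along the tool's axes at that moment; what a row does not reach only later rows make up. Full scale, the value 1, is 0.25 m for a shift and 90 degrees for a turn. A row lasts 1/8 s, in which the tool goes at most 62.5 mm and 10.7 degrees, less where a joint would pass 70% of its speed; a pose out of reach is approached as far as the arm can. A call with a number of a shift or a turn outside -1 to 1 is refused whole. A call with a gripper value outside its range is refused whole. The fingers move at their own pace and stop on an object; "grip_force" is the grip in N (left out, the last holds). Time passes only in rows, so rows that repeat a pose let the fingers close. It gives the time, the measured TCP pose, the force, the opening and the grip force at its end, in the units of the state.
- env.read_state(): the state, without advancing time (a new reading comes with each control period).
- env.grab_frame(name): name is "scene" or "side" or "wrist"; returns a dict with "pixels" (420x560x3 uint8, blue, green, red), "fx", "fy", "cx", "cy" (pixels), "eye" and "attitude" of the camera in the world. Camera axes: x right, y down, z forward; pixel columns grow to the right and rows downward; lengths in m; the calibration is good to about 2 mm. The wrist camera is an equidistant fisheye: a pixel r from the principal point sees the ray r / f radians off the axis. A picture is of the moment at which its call begins. There is no depth.
- env.finish_job(): hands the job in; it is judged then, once.
The state is a dict: "time_s": time; "qpos": joint angles; "qvel": joint speeds; "joint_efforts": joint torques, N m; "ee_pos": TCP position; "tcp_rot": TCP orientation; "ft_force": force on the tool from outside, world axes, zero at the start; "ft_torque": the same for the moment, N m; "opening": opening from 0.0 (shut) to 1.0 (fully open); "finger_force": force on a finger pad.
Only numpy, scipy, OpenCV 4.12 (cv2) and the standard library are available. Lean on these libraries where they do the work, as an engineer would, in place of code of your own. Each camera call takes 0.05 s, during which the arm holds its last target. There are 200 camera calls.

## Task

Swing the clamp over centre down onto the gauge block, then check the battery packs for swelling: slide every pack that fits through the gauge along the board, not lowering it in over the walls, and leave it standing in the lane behind; put every pack that will not go through into the dark tray. When all are sorted, swing the clamp fully back so that the gauge block is free, leaving that block in its nest and the cup, tape roll and stapler alone.

Things in the scene. Friction and masses are not known exactly. Their poses are not given: they have to be found in the camera images.
- bench: check bench, fixed: plywood board 8 mm thick spanning x -65..155, y -125..245 mm of its frame. Origin on the underside at the middle of the gauge, on the centre line of a straight channel along y; z up. Packs slide towards +y (about the robot's left); +x (about away from the robot) is the clamp side. From y -125 to -25 the board is open: room to stand a pack before the test
- gauge (a point): middle of the gauge on the bench, at board height (bench 0, 0, 8 mm), axes as the bench. The gauge runs from y -16 to +16: a fixed steel cheek (inner face x -24) and opposite it the loose gauge block (inner face x +24), a gap of 48 mm. Both rise 16 mm above the board and have rounded noses of 7 mm radius on the entry side, reaching to y -23
- lane (a point): middle of the lane floor behind the gauge (bench 0, 126, 8 mm), axes as the bench. The lane runs from bench y 17 to an end stop at y 234 and is 54 mm wide, between walls 10 mm thick that rise 12 mm above the board. It takes three packs standing in a row along y; a pack slid in pushes earlier ones along
- gauge_block: loose steel gauge block, 0.45 kg, that forms one side of the gauge: 32 mm (y), 16 mm high, with a flat ear 10 mm high reaching out to +x below the clamp foot. It already sits in its nest on the bench with 1 mm play. Origin on its underside (8 mm above the worktop), 12 mm in from its gauging face, axes as the bench
- gauge_seat (a point): point on the bench where the gauge block's origin belongs (bench x 36, y 0, z 8 mm)
- clamp (a joint): over-centre hold-down clamp on the bench, rad: 0 = down with its foot on the ear of the gauge block, 1.57 = arm upright, 2.0 = fully back (stop). It starts back. Its weight makes it fall to whichever side of upright it is left on; it takes under 2 N at the handle
- clamp_hinge (a point): point on the clamp's hinge axis, at bench x 115, y 65, z 45 mm. The axis runs along the bench's x. The arm is 14 mm wide; at joint value a the handle lies at bench y = 65 - 100 cos(a), z = 45 + 100 sin(a) mm
- clamp_handle (a point): middle of the clamp's handle, a black roller 22 mm thick and 36 mm long whose length lies along the bench's x, at the end of the arm 100 mm from the hinge; it can be pinched by its two ends from above and turns in the fingers
- reject_tray: dark tray, fixed, 205 mm (its x) by 285 mm (its y), rim 24 mm high, inner floor 6 mm above the worktop. Origin at the centre of its underside
- pack_1: battery pack (four or all five are there in a run): upright rounded block 64 mm long (its y), 56 mm high, grey below and black above, 0.13 to 0.21 kg. A sound pack is 44 mm wide (its x); a swollen one is 52 mm wide, and which are swollen is not told. Origin at the centre of its underside, z up
- pack_2: battery pack (four or all five are there in a run): upright rounded block 64 mm long (its y), 56 mm high, grey below and black above, 0.13 to 0.21 kg. A sound pack is 44 mm wide (its x); a swollen one is 52 mm wide, and which are swollen is not told. Origin at the centre of its underside, z up
- pack_3: battery pack (four or all five are there in a run): upright rounded block 64 mm long (its y), 56 mm high, grey below and black above, 0.13 to 0.21 kg. A sound pack is 44 mm wide (its x); a swollen one is 52 mm wide, and which are swollen is not told. Origin at the centre of its underside, z up
- pack_4: battery pack (four or all five are there in a run): upright rounded block 64 mm long (its y), 56 mm high, grey below and black above, 0.13 to 0.21 kg. A sound pack is 44 mm wide (its x); a swollen one is 52 mm wide, and which are swollen is not told. Origin at the centre of its underside, z up
- pack_5: battery pack (four or all five are there in a run): upright rounded block 64 mm long (its y), 56 mm high, grey below and black above, 0.13 to 0.21 kg. A sound pack is 44 mm wide (its x); a swollen one is 52 mm wide, and which are swollen is not told. Origin at the centre of its underside, z up
- cup: white cup, 83x110x55 mm, on a saucer; leave alone. Origin at its underside
- tape_roll: roll of masking tape, 74 mm across, 19 mm high; leave alone. Origin at its underside
- stapler: stapler, 34x135x42 mm; leave alone. Origin at its underside
Not all that is in view belongs to the job. Leave any orange look-alike of the pack_5 alone.

How it is judged:
By the outcome, as a careful person would: the job done as asked, in the order asked, and still so for the second after the job is handed in, with the robot touching nothing.
Of pack_1, pack_2, pack_3, pack_4, pack_5 only 4 to 5 are there at a start; the rules pass over those that are not, and their reading is None.
At some moment in a run one of pack_1, pack_2, pack_3, pack_4, pack_5 may be knocked a few centimetres aside while the robot is not near it.
Once in a run the grip may slacken for a moment while it holds something.
It also fails if it takes over 208 s, if anything falls off the work surface, if the arm or the gripper's body presses on something with over 40 N, if the wrist force passes 120 N, or if a joint passes its speed limit or range.

## Working session

There is one attempt and no reset: what is moved stays moved. The work goes in short steps, Python scripts to look and compute and a tool call to move; the robot and the scene stay as the last step left them, time stands still between calls to the robot, and variables do not carry over. Pictures are saved under pics/ and viewed, at most 14 in all, crops included, and the job is handed in when it is done.

Besides the shell and the picture viewer there is one more tool, called after ">>>" in YAML: its name, and indented under it one key for each argument. jog_arm: Moves the arm, as the interface text tells. Shift numbers are shares of 0.25 m and turn numbers shares of 90 degrees, none past 1 either way. Its arguments: {"type":"object","properties":{"plan":{"type":"array","items":{"type":"array","items":{"type":"number"}}},"grip_force":{"type":"number"}},"required":["plan"]}

```bash
ls; mkdir -p pics; cat > h.py <<'E'
import numpy as np, cv2
from workcell import env
from scipy.spatial.transform import Rotation as R
def rot(q): return R.from_quat([q[1],q[2],q[3],q[0]]).as_matrix()
def snap(n,f):
    d=env.grab_frame(n); cv2.imwrite('pics/'+f,d['pixels']); np.save('pics/'+f+'.npy',{k:v for k,v in d.items() if k!='pixels'},allow_pickle=True); return d
def ray(d,u,v,fish=False):
    x=(u-d['cx'])/d['fx'];y=(v-d['cy'])/d['fy']
    if fish:
        r=np.hypot(x,y); s=np.sin(r)/r if r>1e-9 else 1; c=np.array([x*s,y*s,np.cos(r)])
    else: c=np.array([x,y,1.])
    A=np.array(d['attitude']); A=A if A.shape==(3,3) else rot(A)
    return np.array(d['eye']),A@c
def at(d,u,v,z,fish=False):
    e,r=ray(d,u,v,fish); return e+r*(z-e[2])/r[2]
def proj(d,p,fish=False):
    A=np.array(d['attitude']); A=A if A.shape==(3,3) else rot(A)
    c=A.T@(np.array(p)-np.array(d['eye']))
    if fish:
        rr=np.hypot(c[0],c[1]); t=np.arctan2(rr,c[2]); c=np.array([c[0]/rr*t,c[1]/rr*t,1])
    else: c=c/c[2]
    return c[0]*d['fx']+d['cx'],c[1]*d['fy']+d['cy']
def load(f): return np.load('pics/'+f+'.npy',allow_pickle=True).item()
E
python3 - <<'E'
from h import *
for n in ['scene','side','wrist']:
    d=snap(n,n+'0.png'); print(n,{k:v for k,v in d.items() if k!='pixels'})
print(env.read_state())
a=cv2.imread('pics/scene0.png');cv2.imwrite('pics/s0b.png',cv2.resize(a,(800,600),interpolation=cv2.INTER_CUBIC))
E
```

```text
pics
scene {'fx': 531.471872281783, 'fy': 531.471872281783, 'cx': 279.27339961138534, 'cy': 200.35933982805014, 'eye': array([-0.37271331, -0.57928629,  1.0460279 ]), 'attitude': array([-0.34945989,  0.77429157, -0.48465289,  0.20847524])}
side {'fx': 411.6544764638106, 'fy': 411.6544764638106, 'cx': 279.2613706007288, 'cy': 212.01017281494683, 'eye': array([ 1.51539979, -0.48072005,  0.61624168]), 'attitude': array([-0.42296453,  0.72252512,  0.47074641, -0.27830967])}
wrist {'fx': 325.19226210127806, 'fy': 325.19226210127806, 'cx': 279.35429667694916, 'cy': 204.1194532011334, 'eye': array([0.11818994, 0.61873273, 0.38387082]), 'attitude': array([0.12000266, 0.80132549, 0.57975231, 0.0858142 ])}
{'time_s': 0.15, 'qpos': array([ 1.12590919e+00,  2.21017943e-01,  1.52734341e+00, -1.66001226e-05,
        1.39470560e+00, -1.26113947e-01]), 'qvel': array([-0.00047938, -0.00274573, -0.00355358, -0.00151425, -0.00017168,
       -0.00051953]), 'joint_efforts': array([-7.34803143e-05, -4.95186818e+01, -3.87884974e+01,  7.01651978e-02,
        5.29903919e-02, -9.75728494e-05]), 'ee_pos': array([0.19570092, 0.59310432, 0.24370788]), 'tcp_rot': array([-1.99769333e-04,  1.58711122e-01,  9.87324788e-01, -7.09611742e-04]), 'ft_force': array([-0.61872974, -0.08649817, -0.56265754]), 'ft_torque': array([ 0.00061033, -0.01179615,  0.01226644]), 'finger_force': 0.0, 'opening': 1.0018696289101938}
```

View pics/s0b.png

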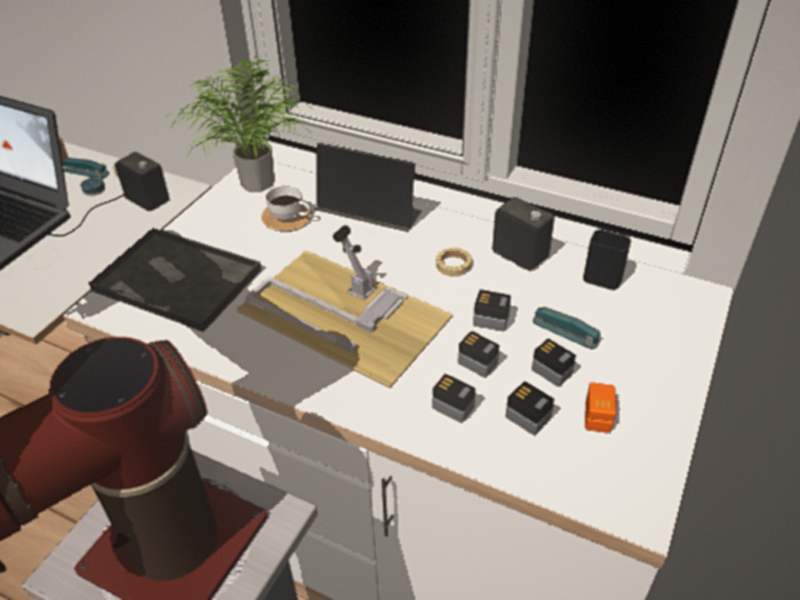

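View pics/side0.png

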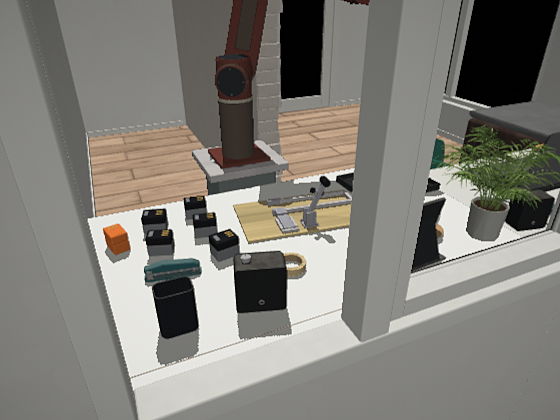

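```bash
python3 - <<'E'
from h import *
a=cv2.imread('pics/scene0.png');cv2.imwrite('pics/c1.png',cv2.resize(a[155:275,160:320],(800,600),interpolation=cv2.INTER_CUBIC))
cv2.imwrite('pics/c2.png',cv2.resize(a[195:315,290:450],(800,600),interpolation=cv2.INTER_CUBIC))
E
```

```text
(no output)
```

View pics/c1.png

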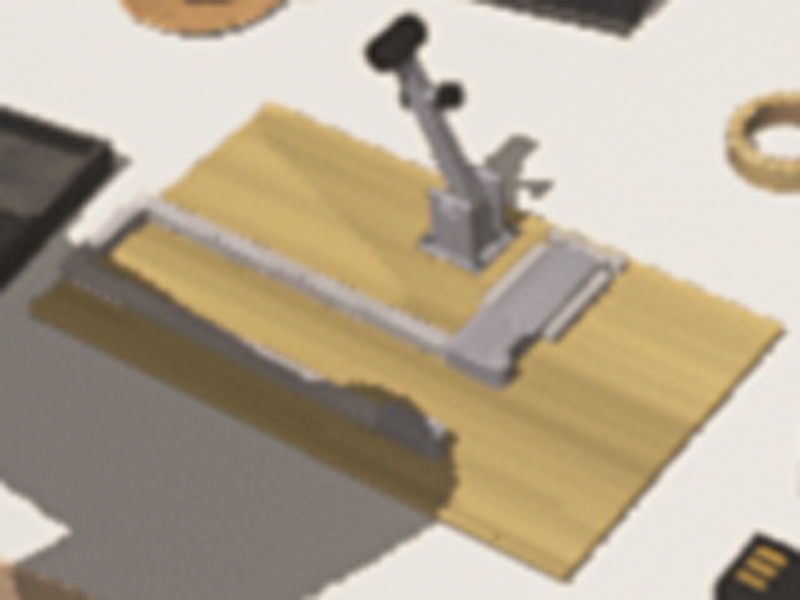

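View pics/c2.png

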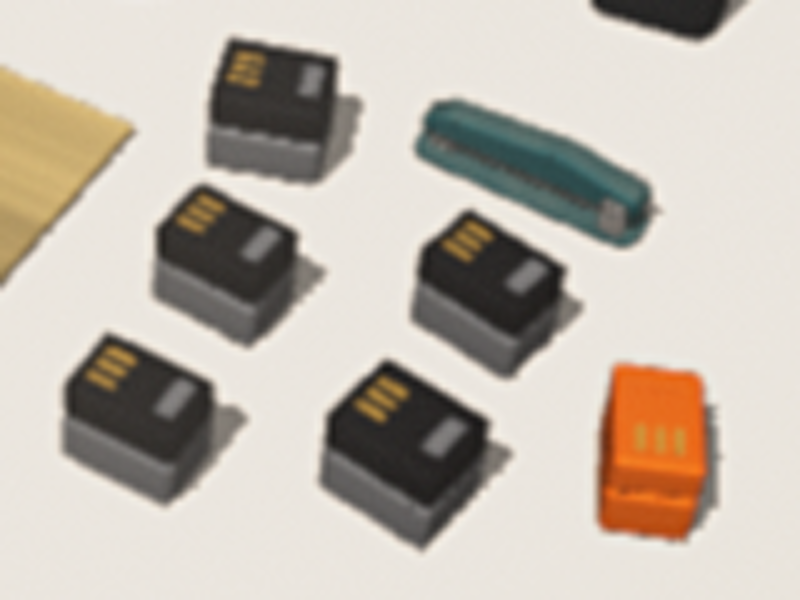

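Crop 1 shows the bench corners at (267,103), (783,330), (567,575) and (32,305), with the clamp handle at (397,42). Crop 2 shows five black/grey packs with top centres at (275,90), (226,240), (490,269), (137,392) and (408,430). The orange look-alike is at (655,430) and stays where it is. The dark boxes at the back are larger and are not packs.

```bash
cat >> h.py <<'E'
def BT(p,b):  # bench->world
    x,y,t=b; c,s=np.cos(t),np.sin(t); return np.array([x+c*p[0]-s*p[1],y+s*p[0]+c*p[1],p[2]])
E
python3 - <<'E'
from h import *
from scipy.optimize import least_squares
d=load('scene0.png')
px=[(267,103),(783,330),(567,574),(32,305)]
px=[(160+u/5,155+v/5) for u,v in px]
bc=[(.155,.245,.008),(.155,-.125,.008),(-.065,-.125,.008),(-.065,.245,.008)]
f=lambda b:np.concatenate([np.subtract(proj(d,BT(p,b)),q) for p,q in zip(bc,px)])
r=least_squares(f,[.6,.1,0],x_scale=.1);print('bench',r.x,np.degrees(r.x[2]),r.fun.round(2))
b=r.x
a=2.0
h=BT((.115,.065-.1*np.cos(a),.045+.1*np.sin(a)),b);print('handle',h,[ (proj(d,h)[0]-160)*5,(proj(d,h)[1]-155)*5])
P={'A':[(228,38),(338,55),(328,140),(212,122)],'B':[(203,185),(298,237),(245,300),(157,232)],'C':[(468,210),(565,268),(508,335),(418,262)],'D':[(110,333),(213,385),(160,462),(65,388)],'E':[(388,360),(490,425),(425,505),(330,428)]}
for k,c in P.items():
    w=np.array([at(d,290+u/5,195+v/5,.056)[:2] for u,v in c])
    L=(w[1]+w[2]-w[0]-w[3])/2; W=(w[0]+w[1]-w[3]-w[2])/2
    print(k,w.mean(0).round(3),'len',np.hypot(*L).round(3),'ang',np.degrees(np.arctan2(L[1],L[0])).round(1),'wid',np.hypot(*W).round(4),np.degrees(np.arctan2(W[1],W[0])).round(1))
# tray corners in s0b coords
for u,v in [(155,232),(260,266),(203,325),(92,284)]: print('tray',at(d,u*.7,v*.7,.024).round(3))
for n,u,v in [('cup',288,220),('tape',453,265),('orange',600,420)]: print(n,at(d,u*.7,v*.7,0).round(3))
E
```

```text
bench [ 0.48810818 -0.04189031 -0.12737845] -7.298247826600483 [ 0.66 -0.62  0.65 -1.04 -0.19  0.79 -1.06  0.38]
handle [0.61572021 0.04925168 0.13592974] [np.float64(397.0665845454653), np.float64(44.66605466184063)]
A [ 0.639 -0.261] len 0.062 ang -77.6 wid 0.0678 15.1
B [ 0.523 -0.278] len 0.061 ang -108.2 wid 0.0474 -10.3
C [ 0.561 -0.405] len 0.061 ang -112.1 wid 0.0519 -13.1
D [ 0.41  -0.277] len 0.061 ang -104.8 wid 0.0483 -6.0
E [ 0.445 -0.402] len 0.06 ang -110.4 wid 0.0565 -11.8
tray [0.568 0.504 0.024]
tray [0.571 0.229 0.024]
tray [0.378 0.229 0.024]
tray [0.377 0.508 0.024]
cup [0.757 0.281 0.   ]
tape [ 0.771 -0.123  0.   ]
orange [ 0.502 -0.512  0.   ]
```

>>> jog_arm:
  plan:
    - [-1, -0.68, 0, 0.88, 0]
    - [-1, -0.68, 0, 0.88, 0]
    - [-1, -0.68, 0, 0.88, 0]
    - [-1, -0.68, 0, 0.88, 0]
    - [-1, -0.68, 0, 0.88, 0]
    - [-1, -0.68, 0, 0.88, 0]
    - [-1, -0.68, 0, 0.88, 0]
    - [-1, -0.68, 0, 0.88, 0]
    - [-1, -0.68, 0, 0.88, 0]
    - [-1, -0.68, 0, 0.88, 0]

```text
time_s: 1.4
ee_pos: [0.3799, 0.3537, 0.2444]
tcp_rot: [-0.0, 0.751, 0.66, -0.0]
ft_force: [-0.0, 0.9, 0.6]
opening: 1.002
finger_force: 0.0
```

>>> jog_arm:
  plan:
    - [-1, 1, 0, 0, 0]
    - [-1, 1, 0, 0, 0]
    - [-1, 1, 0, 0, 0]
    - [-1, 1, 0, 0, 0]
    - [-1, 1, 0, 0, 0]
    - [-1, 1, 0, 0, 0]
    - [-1, 1, 0, 0, 0]
    - [-1, 1, 0, 0, 0]

```text
time_s: 2.4
ee_pos: [0.595, 0.0737, 0.2441]
tcp_rot: [-0.001, 0.752, 0.66, -0.0]
ft_force: [-0.6, -0.2, 0.9]
opening: 1.001
finger_force: 0.0
```

```bash
python3 - <<'E'
from h import *
d=snap('wrist','w1.png')
b=(0.48810818,-0.04189031,-0.12737845)
a=d['pixels'].copy()
for p in [(.155,.245,.008),(.155,-.125,.008),(-.065,-.125,.008),(-.065,.245,.008),(.115,.065+.0416,.136),(.024,-.016,.024),(.024,.016,.024),(-.024,.016,.024),(-.024,-.016,.024),(.027,.234,.02),(-.027,.234,.02)]:
    u,v=proj(d,BT(p,b),True); print(p,round(u),round(v)); cv2.circle(a,(int(u),int(v)),2,(0,0,255),-1)
cv2.imwrite('pics/w1m.png',cv2.resize(a,(800,600),interpolation=cv2.INTER_CUBIC))
print(env.read_state()['ee_pos'],env.read_state()['tcp_rot'])
E
```

```text
(0.155, 0.245, 0.008) 336 78
(0.155, -0.125, 0.008) 323 343
(-0.065, -0.125, 0.008) 180 340
(-0.065, 0.245, 0.008) 150 84
(0.115, 0.1066, 0.136) 310 235
(0.024, -0.016, 0.024) 229 289
(0.024, 0.016, 0.024) 227 267
(-0.024, 0.016, 0.024) 191 266
(-0.024, -0.016, 0.024) 194 287
(0.027, 0.234, 0.02) 223 87
(-0.027, 0.234, 0.02) 176 90
[0.59482229 0.07424753 0.24433209] [-3.85092655e-04  7.51234799e-01  6.60034934e-01 -1.19667335e-04]
```

View pics/w1m.png

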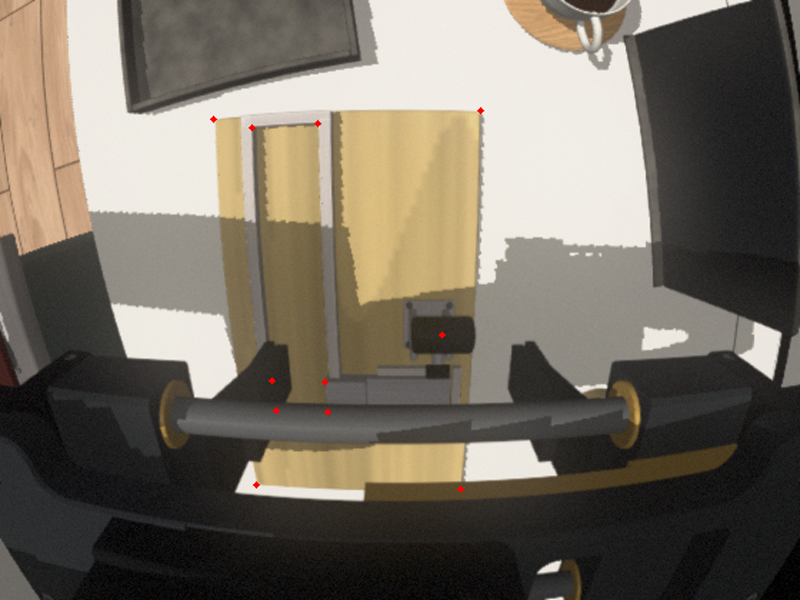

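>>> jog_arm:
  plan:
    - [-0.088, 0.096, 0.2, 0, 0]
    - [-0.088, 0.096, 0.2, 0, 0]
    - [-0.088, 0.096, 0.3, 0, 0]
    - [-0.088, 0.096, 0.4, 0, 0]
    - [-0.088, 0.096, 0.4, 0, 0]
    - [-0.088, 0.096, 0.4, 0, 0.5]
    - [-0.088, 0.096, 0.4, 0, 1]
    - [-0.088, 0.096, 0.4, 0, 1]
    - [-0.088, 0.096, 0.4, 0, 1]
    - [-0.088, 0.096, 0.4, 0, 1]
    - [-0.088, 0.096, 0.4, 0, 1]
  grip_force: 6

```text
time_s: 3.82
ee_pos: [0.6166, 0.0483, 0.1445]
tcp_rot: [0.0, 0.752, 0.66, 0.0]
ft_force: [1.5, -1.6, -2.9]
opening: 0.409
finger_force: 6.0
```

>>> jog_arm:
  plan:
    - [-0.076, 0, -0.026, 0, 1]
    - [-0.155, 0, -0.036, 0, 1]
    - [-0.234, 0, -0.031, 0, 1]
    - [-0.311, 0, -0.009, 0, 1]
    - [-0.383, 0, 0.027, 0, 1]
    - [-0.445, 0, 0.077, 0, 1]
    - [-0.497, 0, 0.138, 0, 1]
    - [-0.535, 0, 0.208, 0, 1]
    - [-0.558, 0, 0.284, 0, 1]
    - [-0.566, 0, 0.344, 0, 1]
    - [-0.566, 0, 0.36, 0, 1]
    - [-0.566, 0, 0.36, 0, 1]

```text
time_s: 5.32
ee_pos: [0.5984, -0.092, 0.0533]
tcp_rot: [0.0, 0.751, 0.66, 0.0]
ft_force: [5.9, -2.6, -1.3]
opening: 0.414
finger_force: 6.0
```

>>> jog_arm:
  plan:
    - [-0.566, 0, 0, 0, 0]
    - [0, 0, 0, 0, 0]
    - [0, 0, -0.2, 0, 0]
    - [0, 0, -0.5, 0, 0]
    - [-0.3, -0.36, -0.8, 0, 0]
    - [-0.36, -0.36, -0.8, 0, 0]
    - [-0.36, -0.36, -0.8, 0, 0]
    - [-0.36, -0.36, -0.8, 0, 0]
    - [-0.36, -0.36, -0.8, 0, 0]

```text
time_s: 6.45
ee_pos: [0.4968, -0.1685, 0.2529]
tcp_rot: [-0.001, 0.752, 0.66, -0.0]
ft_force: [-0.2, 1.1, -0.3]
opening: 1.004
finger_force: 0.0
```

```bash
python3 - <<'E'
from h import *
d=snap('wrist','w2.png')
b=(0.48810818,-0.04189031,-0.12737845)
a=d['pixels'].copy()
for p in [(.155,-.125,.008),(-.065,-.125,.008),(.115,-.035,.045),(.024,-.016,.024),(.024,.016,.024),(-.024,.016,.024),(-.024,-.016,.024),(.027,.1,.02),(-.027,.1,.02),(.027,.234,.02),(-.027,.234,.02)]:
    u,v=proj(d,BT(p,b),True); print(p,round(u,1),round(v,1)); 
cv2.imwrite('pics/w2m.png',cv2.resize(a[150:360,140:420],(800,600),interpolation=cv2.INTER_CUBIC))
print(env.read_state()['ee_pos'],env.read_state()['tcp_rot'])
E
```

```text
(0.155, -0.125, 0.008) 384.9 176.3
(-0.065, -0.125, 0.008) 207.9 176.1
(0.115, -0.035, 0.045) 364.7 101.9
(0.024, -0.016, 0.024) 280.1 83.5
(0.024, 0.016, 0.024) 280.1 55.7
(-0.024, 0.016, 0.024) 237.1 56.6
(-0.024, -0.016, 0.024) 237.2 84.3
(0.027, 0.1, 0.02) 282.5 -11.6
(-0.027, 0.1, 0.02) 235.5 -10.3
(0.027, 0.234, 0.02) 282.0 -100.0
(-0.027, 0.234, 0.02) 238.4 -98.6
[ 0.49682625 -0.16833389  0.25265524] [-1.54559035e-03  7.51369741e-01  6.59879521e-01 -3.76124849e-04]
```

View pics/w2m.png

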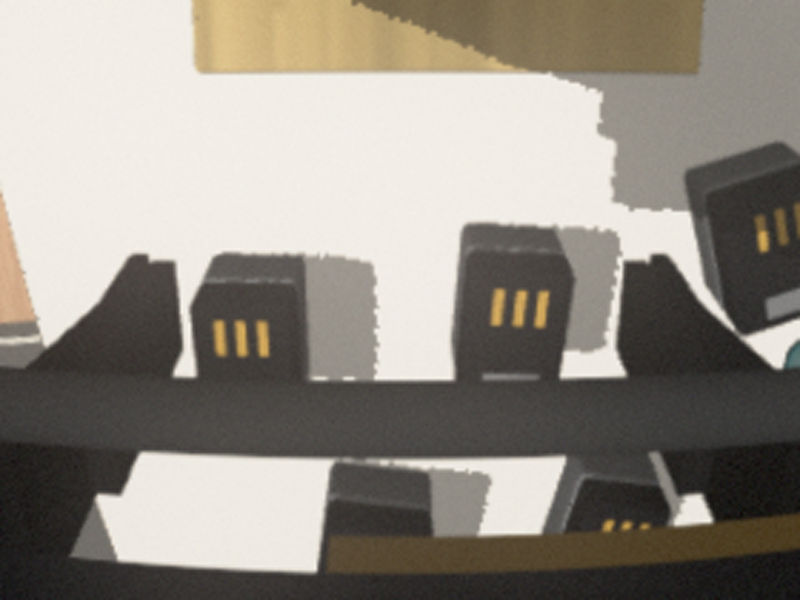

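Packs D, B and A stand in a row at crop x≈250, 515 and 770, with two more behind them. Next I check the gauge in the same frame.

```bash
python3 - <<'E'
from h import *
a=cv2.imread('pics/w2.png'); cv2.imwrite('pics/w2g.png',cv2.resize(a[0:195,170:430],(800,600),interpolation=cv2.INTER_CUBIC))
E
```

```text
(no output)
```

View pics/w2g.png

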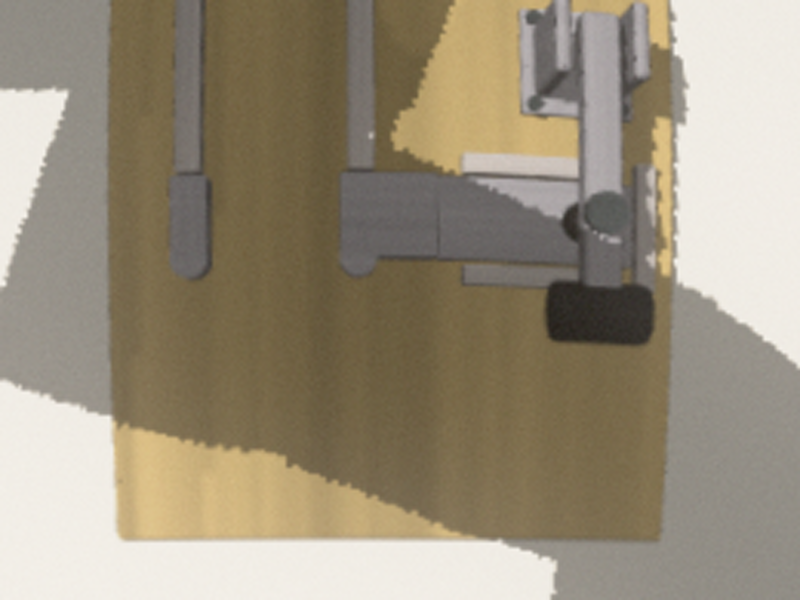

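Gauge mouth: cheek face at u≈210 and block face at u≈341, so the gauge sits about 1 mm toward bench +x of my fit. The clamp is down. Grasping pack B next.

>>> jog_arm:
  plan:
    - [-0.25, 0.1, 0, 0.03, 0]
    - [-0.42, 0.16, 0, 0.03, 0]
    - [-0.42, 0.16, 0.2, 0.03, 0]
    - [-0.42, 0.16, 0.4, 0.03, 0]
    - [-0.42, 0.16, 0.6, 0.03, 0]
    - [-0.42, 0.16, 0.827, 0.03, 0]
    - [-0.42, 0.16, 0.827, 0.03, 0]
    - [-0.42, 0.16, 0.827, 0.03, 0.3]
    - [-0.42, 0.16, 0.827, 0.03, 1]
    - [-0.42, 0.16, 0.827, 0.03, 1]
    - [-0.42, 0.16, 0.827, 0.03, 1]
    - [-0.42, 0.16, 0.827, 0.03, 1]
  grip_force: 20

```text
time_s: 8.0
ee_pos: [0.5239, -0.2792, 0.0488]
tcp_rot: [0.001, 0.767, 0.642, 0.0]
ft_force: [2.3, -0.3, 1.5]
opening: 0.513
finger_force: 0.8
```

>>> jog_arm:
  plan:
    - [0, 0, 0, 0, 1]
    - [0, 0, -0.15, 0, 1]
    - [0.2, -0.1, -0.2, -0.031, 1]
    - [0.4, -0.2, -0.2, -0.031, 1]
    - [0.59, -0.289, -0.2, -0.031, 1]
    - [0.59, -0.289, -0.2, -0.031, 1]
    - [0.59, -0.289, -0.1, -0.031, 1]
    - [0.59, -0.289, -0.034, -0.031, 1]
    - [0.59, -0.289, -0.034, -0.031, 1]
    - [0.59, -0.289, -0.034, -0.031, 0.35]
    - [0.59, -0.289, -0.034, -0.031, 0.35]
    - [0.59, -0.289, -0.034, -0.031, 1]

```text
time_s: 9.5
ee_pos: [0.4782, -0.121, 0.0567]
tcp_rot: [0.0, 0.751, 0.66, 0.0]
ft_force: [0.6, -0.0, 0.3]
opening: 0.586
finger_force: 0.0
```

```bash
python3 - <<'E'
from h import *
d=snap('wrist','w3.png')
cv2.imwrite('pics/w3m.png',cv2.resize(d['pixels'][100:370,100:460],(800,600),interpolation=cv2.INTER_CUBIC))
s=env.read_state();print(s['ee_pos'],s['tcp_rot'],s['opening'],s['ft_force'])
E
```

```text
[ 0.47818222 -0.12096327  0.05660745] [2.66433219e-04 7.51133065e-01 6.60150769e-01 1.00518245e-04] 0.5579228530681188 [ 0.33984568 -0.22073297  0.17791579]
```

View pics/w3m.png

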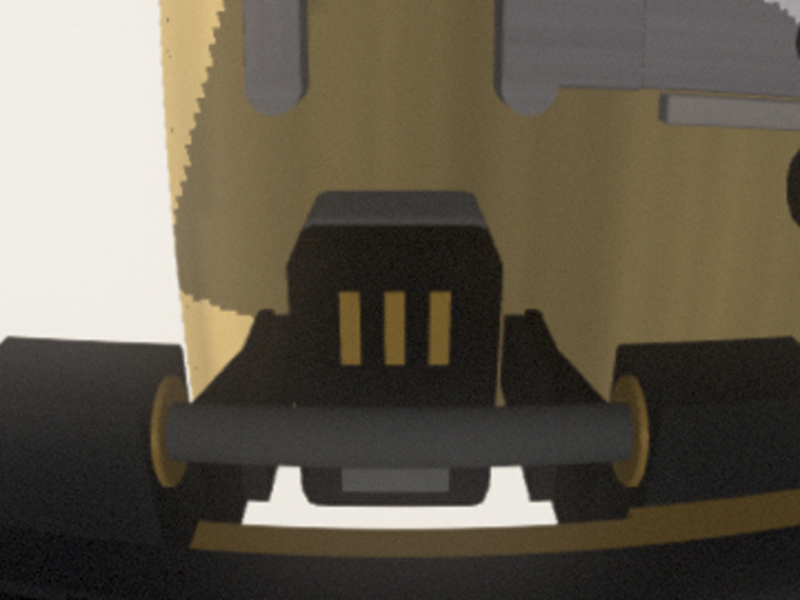

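```bash
python3 - <<'E'
from h import *
d=load('w3.png'); b=(0.48810818,-0.04189031,-0.12737845)
c,s=np.cos(b[2]),np.sin(b[2])
def inb(p): q=np.array(p[:2])-b[:2]; return np.array([c*q[0]+s*q[1],-s*q[0]+c*q[1]])
for n,u,v,z in [('cheek',307,60,.024),('block',497,60,.024),('packL',288,300,.064),('packR',502,300,.064),('packRear',302,480,.064),('packRearR',490,480,.064)]:
    print(n,(inb(at(d,100+u/2.2222,100+v/2.2222,z,True))*1000).round(1))
print('tcp',inb(env.read_state()['ee_pos'])*1000)
E
```

```text
cheek [-22.6  -9.2]
block [22.7 -9.2]
packL [-23.  -54.1]
packR [ 19.9 -54.1]
packRear [-22.8 -98.6]
packRearR [ 19.8 -98.6]
tcp [  0.19943534 -79.69327502]
```

>>> jog_arm:
  plan:
    - [0, 0, 0, 0, 1]
    - [0, 0, 0, 0, 1]
    - [0, 0.004, 0, 0, 1]
    - [0.04, 0.004, 0, 0, 1]
    - [0.08, 0.004, 0, 0, 1]
    - [0.12, 0.004, 0, 0, 1]
    - [0.16, 0.004, 0, 0, 1]
    - [0.2, 0.004, 0, 0, 1]
    - [0.24, 0.004, 0, 0, 1]
    - [0.28, 0.004, 0, 0, 1]
    - [0.28, 0.004, 0, 0, 1]

```text
time_s: 10.92
ee_pos: [0.4883, -0.05, 0.0565]
tcp_rot: [-0.0, 0.751, 0.66, 0.001]
ft_force: [0.1, 2.8, 6.1]
opening: 0.502
finger_force: 20.0
```

>>> jog_arm:
  plan:
    - [0.1, 0, 0, 0, 1]
    - [0.2, 0, 0, 0, 1]
    - [0.3, 0, 0, 0, 1]
    - [0.4, 0, 0, 0, 1]
    - [0.5, 0, 0, 0, 1]
    - [0.6, 0, 0, 0, 1]
    - [0.7, 0, 0, 0, 1]
    - [0.8, 0, 0, 0, 1]
    - [0.8, 0, 0, 0, 1]
    - [0.8, 0, 0, 0, 1]
    - [0.8, 0, 0, 0, 0.3]
    - [0.8, 0, 0, 0, 0.3]

```text
time_s: 12.42
ee_pos: [0.5126, 0.1464, 0.0555]
tcp_rot: [-0.001, 0.751, 0.66, -0.001]
ft_force: [0.5, -0.6, -0.2]
opening: 0.644
finger_force: 0.0
```

>>> jog_arm:
  plan:
    - [0, 0, -0.2, 0, 0]
    - [0, 0, -0.4, 0, 0]
    - [-0.3, 0, -0.7, 0, 0]
    - [-0.6, 0, -0.7, 0, 0]
    - [-1, -0.2, -0.7, 0, 0]
    - [-1, -0.3, -0.7, 0, 0]
    - [-1, -0.3, -0.7, 0, 0]
    - [-1, -0.3, -0.7, 0, 0]
    - [-1, -0.3, -0.7, 0, 0]

```text
time_s: 13.55
ee_pos: [0.4071, -0.0914, 0.2311]
tcp_rot: [-0.0, 0.751, 0.66, 0.0]
ft_force: [0.7, -1.1, 0.3]
opening: 0.996
finger_force: 0.0
```

```bash
python3 - <<'E'
from h import *
d=snap('wrist','w4.png')
d=snap('scene','s4.png')
cv2.imwrite('pics/s4m.png',cv2.resize(d['pixels'][155:320,160:440],(800,471),interpolation=cv2.INTER_CUBIC))
s=env.read_state();print(s['ee_pos'],s['tcp_rot'],s['opening'],s['ft_force'])
E
```

```text
[ 0.40740821 -0.09081357  0.23096545] [-3.71804367e-04  7.50808685e-01  6.60519629e-01  2.94473229e-06] 0.9992177634242201 [0.12815157 0.58821854 0.70456001]
```

View pics/s4m.png

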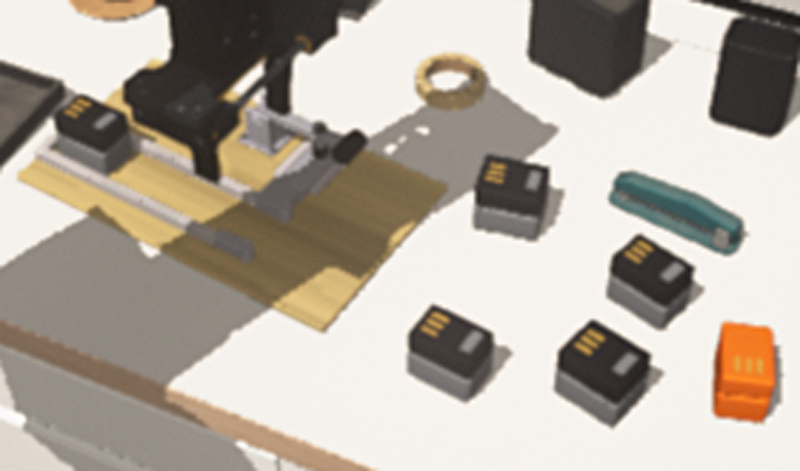

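Pack B stands in the lane, at crop (95,130). Packs A (510,195), C (650,280), D (452,350) and E (605,370) have not moved. Pack D is next.

>>> jog_arm:
  plan:
    - [-0.25, 0.05, 0, 0.03, 0]
    - [-0.5, 0.106, 0, 0.03, 0]
    - [-0.737, 0.106, 0.1, 0.03, 0]
    - [-0.737, 0.106, 0.3, 0.03, 0]
    - [-0.737, 0.106, 0.5, 0.03, 0]
    - [-0.737, 0.106, 0.74, 0.03, 0]
    - [-0.737, 0.106, 0.74, 0.03, 0]
    - [-0.737, 0.106, 0.74, 0.03, 0]
    - [-0.737, 0.106, 0.74, 0.03, 1]
    - [-0.737, 0.106, 0.74, 0.03, 1]
    - [-0.737, 0.106, 0.74, 0.03, 1]
    - [-0.737, 0.106, 0.74, 0.03, 1]
  grip_force: 20

```text
time_s: 15.15
ee_pos: [0.41, -0.2779, 0.0469]
tcp_rot: [0.001, 0.767, 0.642, 0.0]
ft_force: [1.7, 0.2, 0.2]
opening: 0.632
finger_force: 0.9
```

>>> jog_arm:
  plan:
    - [0, 0, 0, 0, 1]
    - [0, 0, 0, 0, 1]
    - [0, 0, 0, 0, 1]
    - [0, 0, -0.15, 0, 1]
    - [0, 0, -0.3, 0, 1]

```text
time_s: 15.78
ee_pos: [0.4083, -0.2764, 0.1205]
tcp_rot: [-0.002, 0.766, 0.642, -0.0]
ft_force: [-0.4, 0.3, -1.9]
opening: 0.503
finger_force: 19.9
```

>>> jog_arm:
  plan:
    - [0.2, 0.05, 0, -0.031, 1]
    - [0.4, 0.1, 0, -0.031, 1]
    - [0.663, 0.165, 0, -0.031, 1]
    - [0.663, 0.165, 0, -0.031, 1]
    - [0.663, 0.165, 0.1, -0.031, 1]
    - [0.663, 0.165, 0.2, -0.031, 1]
    - [0.663, 0.165, 0.266, -0.031, 1]
    - [0.663, 0.165, 0.266, -0.031, 1]
    - [0.663, 0.165, 0.266, -0.031, 0.35]
    - [0.663, 0.165, 0.266, -0.031, 0.35]
    - [0.663, 0.165, 0.266, -0.031, 1]
    - [0.663, 0.165, 0.266, -0.031, 1]

```text
time_s: 17.27
ee_pos: [0.4794, -0.1217, 0.055]
tcp_rot: [0.0, 0.751, 0.661, -0.0]
ft_force: [1.1, 0.1, 2.9]
opening: 0.507
finger_force: 20.5
```

>>> jog_arm:
  plan:
    - [0, 0, 0, 0, 1]
    - [0.05, -0.001, 0, 0, 1]
    - [0.1, -0.001, 0, 0, 1]
    - [0.15, -0.001, 0, 0, 1]
    - [0.2, -0.001, 0, 0, 1]
    - [0.26, -0.001, 0, 0, 1]
    - [0.34, -0.001, 0, 0, 1]
    - [0.42, -0.001, 0, 0, 1]
    - [0.5, -0.001, 0, 0, 1]
    - [0.6, -0.001, 0, 0, 1]
    - [0.7, -0.001, 0, 0, 1]
    - [0.7, -0.001, 0, 0, 1]

```text
time_s: 18.77
ee_pos: [0.5015, 0.0545, 0.055]
tcp_rot: [-0.0, 0.75, 0.662, 0.001]
ft_force: [-0.1, 3.6, 4.1]
opening: 0.507
finger_force: 20.0
```

>>> jog_arm:
  plan:
    - [0.06, 0, 0, 0, 1]
    - [0.13, 0, 0, 0, 1]
    - [0.13, 0, 0, 0, 1]
    - [0.13, 0, 0, 0, 0.3]
    - [0.13, 0, 0, 0, 0.3]
    - [0.13, 0, -0.2, 0, 0]
    - [0.13, 0, -0.4, 0, 0]
    - [-0.2, 0, -0.75, 0, 0]
    - [-0.6, 0.1, -0.75, 0, 0]
    - [-1, 0.3, -0.75, 0, 0]
    - [-1, 0.3, -0.75, 0, 0]
    - [-1, 0.3, -0.75, 0, 0]

```text
time_s: 20.27
ee_pos: [0.5424, -0.2022, 0.2414]
tcp_rot: [-0.0, 0.751, 0.66, -0.0]
ft_force: [0.6, 0.9, 0.2]
opening: 0.997
finger_force: 0.0
```

```bash
python3 - <<'E'
from h import *
d=snap('scene','s5.png'); w=snap('wrist','w5.png')
a=cv2.imread('pics/s4.png').astype(int);b=d['pixels'].astype(int)
df=np.abs(a-b).max(2)
for n,(u,v) in {'A':(275,90),'C':(490,269),'E':(408,430)}.items():
    x,y=int(290+u/5),int(195+v/5); print(n,df[y-14:y+18,x-16:x+16].mean())
s=env.read_state();print(s['ee_pos'],s['tcp_rot'],s['opening'])
cv2.imwrite('pics/s5m.png',np.hstack([d['pixels'][155:320,160:440],w['pixels'][150:315,140:420]]))
E
```

```text
A 33.1357421875
C 6.4130859375
E 5.2744140625
[ 0.54291744 -0.20616464  0.24182685] [ 1.30996115e-03  7.52650083e-01  6.58419148e-01 -6.02147584e-04] 1.0007127697235279
```

View pics/s5m.png

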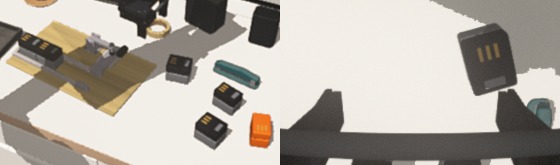

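```bash
python3 - <<'E'
from h import *
d=load('w5.png'); a=cv2.imread('pics/w5.png')
b=load('w2.png')
print(at(d,347,213,.056,True), 'B check w2', at(b,140+514/2.857,150+310/2.857,.056,True))
cv2.imwrite('pics/w5m.png',cv2.resize(a[160:260,300:433],(798,600),interpolation=cv2.INTER_CUBIC))
E
```

```text
[ 0.61092682 -0.24929648  0.056     ] B check w2 [ 0.53032676 -0.26158346  0.056     ]
```

View pics/w5m.png

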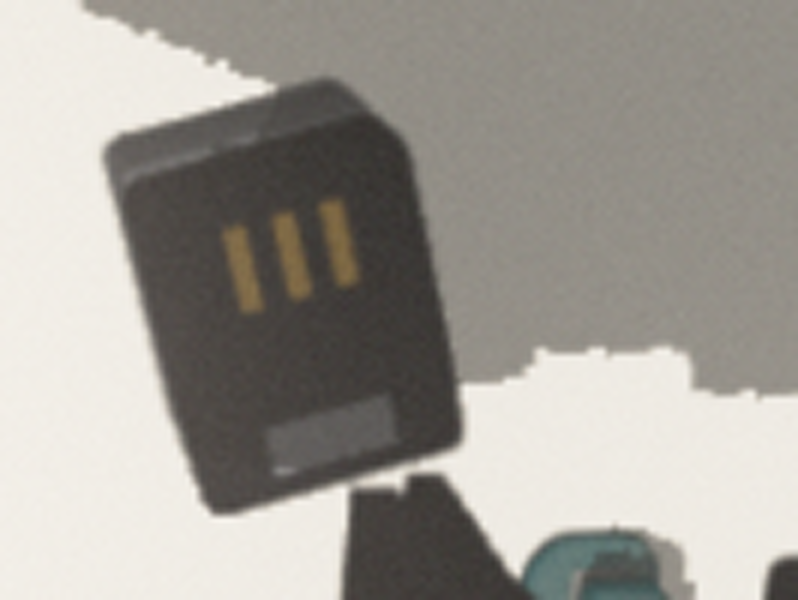

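```bash
python3 - <<'E'
from h import *
d=load('w5.png');s=load('s5.png')
cs=[(128,182),(390,118),(460,440),(215,512)]
w=[at(d,300+u/6,160+v/6,.056,True)[:2] for u,v in cs]; print(np.round(w,4),np.mean(w,0))
for p in w: u,v=proj(s,[*p,.056]); print(round((u-290)*5),round((v-195)*5))
print(env.read_state()['ee_pos'])
E
```

```text
[[ 0.5855 -0.2206]
 [ 0.633  -0.2149]
 [ 0.6436 -0.2781]
 [ 0.596  -0.2857]] [ 0.61453187 -0.24982231]
169 128
194 70
310 92
291 152
[ 0.54291744 -0.20616464  0.24182685]
```

Pack A has shifted a few centimetres since the first frame. The wrist view now puts it at (0.6145, -0.250) with a yaw of about +8°. Grasping it there.

>>> jog_arm:
  plan:
    - [-0.147, 0.306, 0, -0.1, 0]
    - [-0.147, 0.306, 0, -0.173, 0]
    - [-0.147, 0.306, 0.2, -0.173, 0]
    - [-0.147, 0.306, 0.4, -0.173, 0]
    - [-0.147, 0.306, 0.6, -0.173, 0]
    - [-0.147, 0.306, 0.783, -0.173, 0]
    - [-0.147, 0.306, 0.783, -0.173, 0]
    - [-0.147, 0.306, 0.783, -0.173, 0.2]
    - [-0.147, 0.306, 0.783, -0.173, 1]
    - [-0.147, 0.306, 0.783, -0.173, 1]
    - [-0.147, 0.306, 0.783, -0.173, 1]
    - [-0.147, 0.306, 0.783, -0.173, 1]
  grip_force: 20

```text
time_s: 21.88
ee_pos: [0.6145, -0.2463, 0.0468]
tcp_rot: [0.001, 0.654, 0.756, 0.0]
ft_force: [-0.4, -0.1, 4.7]
opening: 0.596
finger_force: 20.0
```

>>> jog_arm:
  plan:
    - [0, 0, 0, 0, 1]
    - [0, 0, 0, 0, 1]
    - [0, 0, 0, 0, 1]
    - [0, 0, -0.15, 0, 1]
    - [0, 0, -0.3, 0, 1]
    - [0, 0, -0.3, 0, 1]

```text
time_s: 22.62
ee_pos: [0.6161, -0.2472, 0.1244]
tcp_rot: [0.003, 0.654, 0.756, 0.001]
ft_force: [-0.8, -0.6, -0.9]
opening: 0.592
finger_force: 20.0
```

Pack A is about 51.5 mm wide, so it is swollen and goes to the tray.

>>> jog_arm:
  plan:
    - [0, 0, -0.25, 0, 1]
    - [0.25, 0, -0.25, 0, 1]
    - [0.5, -0.1, -0.25, 0.09, 1]
    - [0.75, -0.1, -0.25, 0.09, 1]
    - [1, -0.1, -0.25, 0.09, 1]
    - [1, -0.1, -0.25, 0.09, 1]
    - [1, -0.1, -0.25, 0.09, 1]

```text
time_s: 23.5
ee_pos: [0.5526, -0.0019, 0.182]
tcp_rot: [-0.001, 0.705, 0.709, -0.001]
ft_force: [-0.3, 0.5, -0.1]
opening: 0.595
finger_force: 20.0
```

>>> jog_arm:
  plan:
    - [0.2, 0, 0, 0, 1]
    - [0.4, -0.1, 0, 0, 1]
    - [0.6, -0.2, 0, 0, 1]
    - [0.8, -0.25, 0, 0, 1]
    - [1, -0.3, 0, 0, 1]
    - [1, -0.3, 0, 0, 1]
    - [1, -0.3, 0, 0, 1]

```text
time_s: 24.38
ee_pos: [0.478, 0.2462, 0.1827]
tcp_rot: [0.0, 0.706, 0.708, -0.001]
ft_force: [1.1, -0.0, -1.1]
opening: 0.597
finger_force: 20.0
```

>>> jog_arm:
  plan:
    - [0.25, -0.016, 0, 0, 1]
    - [0.5, -0.016, 0, 0, 1]
    - [0.756, -0.016, 0, 0, 1]
    - [0.756, -0.016, 0.2, 0, 1]
    - [0.756, -0.016, 0.35, 0, 1]
    - [0.756, -0.016, 0.45, 0, 1]
    - [0.756, -0.016, 0.516, 0, 1]
    - [0.756, -0.016, 0.516, 0, 1]
    - [0.756, -0.016, 0.516, 0, 0.2]
    - [0.756, -0.016, 0.516, 0, 0]
    - [0.756, -0.016, 0.2, 0, 0]
    - [0.756, -0.016, 0, 0, 0]

```text
time_s: 25.88
ee_pos: [0.4724, 0.4363, 0.1806]
tcp_rot: [-0.0, 0.706, 0.708, -0.001]
ft_force: [1.4, 1.1, -0.1]
opening: 0.953
finger_force: 0.0
```

>>> jog_arm:
  plan:
    - [0.3, 0, -0.2, 0, 0]
    - [-0.25, 0, -0.2, 0, 0]
    - [-0.5, 0, -0.2, 0, 0]
    - [-0.75, 0, -0.2, 0, 0]
    - [-1, 0, -0.2, 0, 0]
    - [-1, 0, -0.2, 0, 0]

```text
time_s: 26.62
ee_pos: [0.4737, 0.1846, 0.2304]
tcp_rot: [0.001, 0.706, 0.708, 0.001]
ft_force: [0.2, 0.3, 0.7]
opening: 1.003
finger_force: 0.0
```

>>> jog_arm:
  plan:
    - [-0.25, 0, 0, 0, 0]
    - [-0.5, 0, 0, 0, 0]
    - [-0.75, 0.1, 0, 0.1, 0]
    - [-1, 0.2, 0, 0.12, 0]
    - [-1, 0.3, 0, 0.12, 0]
    - [-1, 0.3, 0, 0.12, 0]
    - [-1, 0.3, 0, 0.12, 0]

```text
time_s: 27.5
ee_pos: [0.549, -0.0628, 0.2295]
tcp_rot: [-0.0, 0.769, 0.639, -0.0]
ft_force: [0.4, -0.4, 0.2]
opening: 1.001
finger_force: 0.0
```

```bash
python3 - <<'E'
from h import *
d=snap('scene','s6.png'); w=snap('wrist','w6.png')
a=cv2.imread('pics/s5.png').astype(int);b=d['pixels'].astype(int)
df=np.abs(a-b).max(2)
for n,(u,v) in {'C':(490,269),'E':(408,430)}.items():
    x,y=int(290+u/5),int(195+v/5); print(n,df[y-14:y+18,x-16:x+16].mean())
s=env.read_state();print(s['ee_pos'],s['tcp_rot'],s['opening'])
cv2.imwrite('pics/s6m.png',np.hstack([d['pixels'][140:320,50:450],w['pixels'][140:320,140:420]]))
E
```

```text
C 5.138671875
E 5.14453125
[ 0.54886512 -0.06237071  0.22954732] [1.29290027e-07 7.69091106e-01 6.39139163e-01 1.07712169e-05] 1.002125768418315
```

View pics/s6m.png

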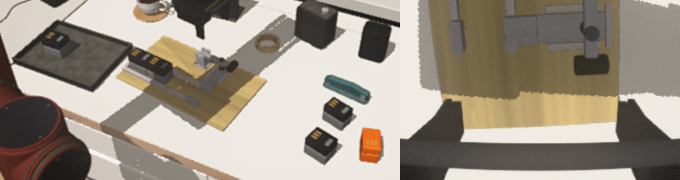

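Pack A is in the tray at (57,40). Two packs are in the lane, and C and E have not moved. Pack C is next.

>>> jog_arm:
  plan:
    - [-0.25, 0.1, 0, 0.07, 0]
    - [-0.5, 0.2, 0, 0.07, 0]
    - [-0.75, 0.3, 0, 0.07, 0]
    - [-1, 0.3, 0, 0.07, 0]
    - [-1, 0.3, 0, 0.07, 0]
    - [-1, 0.3, 0, 0.07, 0]
    - [-1, 0.3, 0, 0.07, 0]

```text
time_s: 28.48
ee_pos: [0.5774, -0.3207, 0.2295]
tcp_rot: [-0.0, 0.803, 0.596, 0.0]
ft_force: [0.4, 0.2, -1.0]
opening: 1.003
finger_force: 0.0
```

```bash
python3 - <<'E'
from h import *
w=snap('wrist','w7.png')
s=env.read_state();print(s['ee_pos'],s['tcp_rot'],s['opening'])
cv2.imwrite('pics/w7m.png',cv2.resize(w['pixels'][160:360,130:430],(798,532),interpolation=cv2.INTER_CUBIC))
for p in [(.561,-.405,.056),(.445,-.402,.056)]: u,v=proj(w,p,True); print((u-130)*2.66,(v-160)*2.66)
E
```

```text
[ 0.57755025 -0.32063871  0.22953433] [-1.49554329e-04  8.02750687e-01  5.96314744e-01  1.93728925e-04] 0.9971137650396545
421.36401280919085 281.7564435786051
161.89433438134128 339.51442071946934
```

View pics/w7m.png

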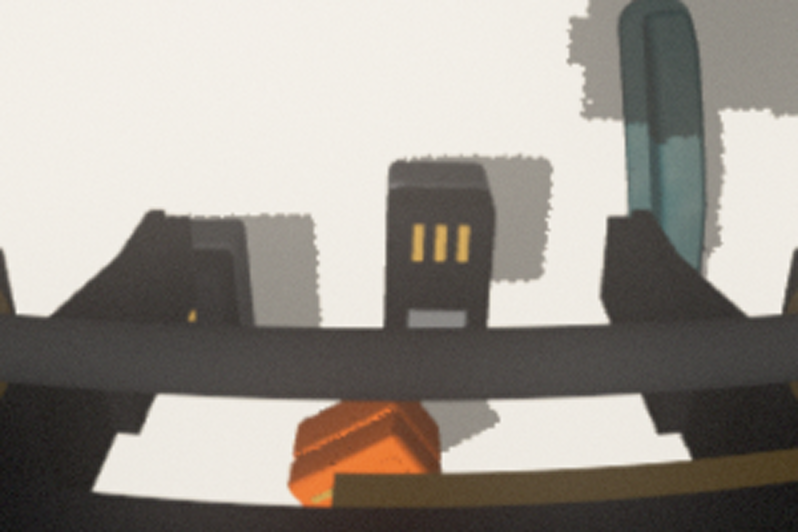

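Pack C is at crop (440,262), aligned with the tool. The stapler's left edge at u≈625 clears the fingers.

>>> jog_arm:
  plan:
    - [-0.2, 0.05, 0, 0, 0]
    - [-0.322, 0.05, 0.15, 0, 0]
    - [-0.322, 0.05, 0.35, 0, 0]
    - [-0.322, 0.05, 0.55, 0, 0]
    - [-0.322, 0.05, 0.734, 0, 0]
    - [-0.322, 0.05, 0.734, 0, 0]
    - [-0.322, 0.05, 0.734, 0, 0.2]
    - [-0.322, 0.05, 0.734, 0, 1]
    - [-0.322, 0.05, 0.734, 0, 1]
    - [-0.322, 0.05, 0.734, 0, 1]
    - [-0.322, 0.05, 0.734, 0, 1]
    - [-0.322, 0.05, 0.734, 0, 1]
  grip_force: 20

```text
time_s: 30.02
ee_pos: [0.5661, -0.4037, 0.0464]
tcp_rot: [0.001, 0.803, 0.595, 0.0]
ft_force: [1.7, -0.6, 3.4]
opening: 0.505
finger_force: 20.0
```

>>> jog_arm:
  plan:
    - [0, 0, 0, 0, 1]
    - [0, 0, 0, 0, 1]
    - [0, 0, 0, 0, 1]
    - [0, 0, -0.15, 0, 1]
    - [0, 0, -0.3, 0, 1]
    - [0, 0, -0.3, 0, 1]

```text
time_s: 30.78
ee_pos: [0.5668, -0.4047, 0.1238]
tcp_rot: [0.002, 0.803, 0.595, 0.0]
ft_force: [-0.8, -0.9, -1.7]
opening: 0.504
finger_force: 20.0
```

>>> jog_arm:
  plan:
    - [0.25, -0.16, 0, 0, 1]
    - [0.45, -0.3, 0, -0.05, 1]
    - [0.65, -0.45, 0, -0.105, 1]
    - [0.85, -0.6, 0, -0.105, 1]
    - [0.984, -0.663, 0, -0.105, 1]
    - [0.984, -0.663, 0, -0.105, 1]
    - [0.984, -0.663, 0, -0.105, 1]
    - [0.984, -0.663, 0.1, -0.105, 1]
    - [0.984, -0.663, 0.2, -0.105, 1]
    - [0.984, -0.663, 0.2, -0.105, 1]

```text
time_s: 32.02
ee_pos: [0.4766, -0.1202, 0.0682]
tcp_rot: [-0.003, 0.752, 0.659, -0.001]
ft_force: [-1.0, 0.1, -1.8]
opening: 0.499
finger_force: 20.0
```

>>> jog_arm:
  plan:
    - [0, 0.008, 0, 0, 1]
    - [0, 0.008, 0.066, 0, 1]
    - [0, 0.008, 0.066, 0, 1]
    - [0, 0.008, 0.066, 0, 0.35]
    - [0, 0.008, 0.066, 0, 0.35]
    - [0, 0.008, 0.066, 0, 1]
    - [0, 0.008, 0.066, 0, 1]
    - [0, 0.008, 0.066, 0, 1]

```text
time_s: 33.02
ee_pos: [0.4806, -0.1201, 0.0544]
tcp_rot: [-0.0, 0.752, 0.66, 0.0]
ft_force: [-0.6, 0.8, 0.7]
opening: 0.506
finger_force: 20.0
```

>>> jog_arm:
  plan:
    - [0, -0.005, 0, 0, 1]
    - [0.05, -0.005, 0, 0, 1]
    - [0.1, -0.005, 0, 0, 1]
    - [0.15, -0.005, 0, 0, 1]
    - [0.2, -0.005, 0, 0, 1]
    - [0.26, -0.005, 0, 0, 1]
    - [0.34, -0.005, 0, 0, 1]
    - [0.42, -0.005, 0, 0, 1]
    - [0.5, -0.005, 0, 0, 1]
    - [0.57, -0.005, 0, 0, 1]
    - [0.57, -0.005, 0, 0, 1]
    - [0.57, -0.005, 0, 0, 1]

```text
time_s: 34.52
ee_pos: [0.498, 0.0219, 0.0544]
tcp_rot: [-0.0, 0.752, 0.66, 0.0]
ft_force: [-0.0, 2.9, 3.8]
opening: 0.502
finger_force: 20.0
```

>>> jog_arm:
  plan:
    - [0, 0, 0, 0, 0.3]
    - [0, 0, 0, 0, 0.3]
    - [0, 0, -0.2, 0, 0]
    - [0, 0, -0.4, 0, 0]
    - [-0.3, -0.1, -0.7, 0.05, 0]
    - [-0.6, -0.2, -0.7, 0.1, 0]
    - [-1, -0.22, -0.7, 0.1, 0]
    - [-1, -0.22, -0.7, 0.1, 0]
    - [-1, -0.22, -0.7, 0.1, 0]

```text
time_s: 35.65
ee_pos: [0.4094, -0.2226, 0.2296]
tcp_rot: [0.0, 0.802, 0.597, -0.0]
ft_force: [0.1, 0.4, 0.1]
opening: 1.0
finger_force: 0.0
```

```bash
python3 - <<'E'
from h import *
d=snap('scene','s8.png')
a=cv2.imread('pics/s6.png').astype(int);b=d['pixels'].astype(int)
df=np.abs(a-b).max(2)
x,y=int(290+408/5),int(195+430/5); print('E',df[y-14:y+18,x-16:x+16].mean())
s=env.read_state();print(s['ee_pos'],s['tcp_rot'],s['opening'])
E
```

```text
E 11.0283203125
[ 0.40910677 -0.2243934   0.2298194 ] [ 0.00103116  0.80237224  0.59682212 -0.00103884] 0.9978836592636515
```

```bash
python3 - <<'E'
from h import *
for f in ['s6','s8']:
    a=cv2.imread(f'pics/{f}.png')[255:312,345:395].astype(int)
    m=(a.max(2)<70); v,u=np.nonzero(m); print(f,m.sum(),u.mean()+345,v.mean()+255)
E
```

```text
s6 534 374.14044943820227 280.250936329588
s8 412 371.3883495145631 282.93203883495147
```

>>> jog_arm:
  plan:
    - [-0.3, 0.2, 0, 0, 0]
    - [-0.6, 0.35, 0, 0, 0]
    - [-0.628, 0.35, 0, 0, 0]
    - [-0.628, 0.35, 0, 0, 0]

```text
time_s: 36.2
ee_pos: [0.4495, -0.3976, 0.2275]
tcp_rot: [-0.001, 0.802, 0.597, -0.0]
ft_force: [-0.2, 0.8, -0.4]
opening: 1.002
finger_force: 0.0
```

```bash
python3 - <<'E'
from h import *
d=snap('scene','s9.png')
for f in ['s0','s6','s8','s9']:
    a=cv2.imread(f'pics/{"scene0" if f=="s0" else f}.png')[255:312,340:400].astype(int)
    m=((a.max(2)<60)).astype(np.uint8); n,l,s,c=cv2.connectedComponentsWithStats(m)
    print(f,[(s[i].tolist(),c[i].round(1).tolist()) for i in range(1,n) if s[i,4]>40])
s=env.read_state();print(s['ee_pos'])
E
```

```text
s0 [([42, 0, 18, 7, 80], [51.4, 2.2]), ([16, 13, 31, 28, 421], [31.3, 27.6])]
s6 [([42, 0, 18, 7, 76], [51.5, 2.1]), ([16, 13, 31, 28, 407], [31.4, 27.8])]
s8 [([16, 13, 31, 28, 373], [31.2, 28.0])]
s9 [([16, 13, 31, 28, 385], [31.3, 27.9])]
[ 0.44955413 -0.39551126  0.22770665]
```

E has not moved. Descending to grasp it.

>>> jog_arm:
  plan:
    - [-0.01, 0, 0.2, 0, 0]
    - [-0.01, 0, 0.4, 0, 0]
    - [-0.01, 0, 0.6, 0, 0]
    - [-0.01, 0, 0.727, 0, 0]
    - [-0.01, 0, 0.727, 0, 0]
    - [-0.01, 0, 0.727, 0, 0.2]
    - [-0.01, 0, 0.727, 0, 1]
    - [-0.01, 0, 0.727, 0, 1]
    - [-0.01, 0, 0.727, 0, 1]
    - [-0.01, 0, 0.727, 0, 1]
    - [-0.01, 0, 0.727, 0, 1]
    - [-0.01, 0, 0.727, 0, 1]
  grip_force: 20

```text
time_s: 37.75
ee_pos: [0.4501, -0.3977, 0.0484]
tcp_rot: [0.001, 0.801, 0.599, 0.0]
ft_force: [-0.3, 1.5, 5.8]
opening: 0.594
finger_force: 20.0
```

>>> jog_arm:
  plan:
    - [0, 0, -0.15, 0, 1]
    - [0, 0, -0.3, 0, 1]
    - [0, 0, -0.45, 0, 1]
    - [0, 0, -0.55, 0, 1]
    - [0, 0, -0.55, 0, 1]

```text
time_s: 38.38
ee_pos: [0.4502, -0.398, 0.1867]
tcp_rot: [0.002, 0.801, 0.599, 0.0]
ft_force: [1.1, -0.2, -1.7]
opening: 0.595
finger_force: 20.0
```

>>> jog_arm:
  plan:
    - [0.25, 0, 0, -0.08, 1]
    - [0.5, -0.1, 0, -0.183, 1]
    - [0.75, -0.2, 0, -0.183, 1]
    - [1, -0.2, 0, -0.183, 1]
    - [1, -0.2, 0, -0.183, 1]
    - [1, -0.2, 0, -0.183, 1]
    - [1, -0.2, 0, -0.183, 1]

```text
time_s: 39.25
ee_pos: [0.472, -0.1444, 0.1843]
tcp_rot: [-0.0, 0.708, 0.707, -0.0]
ft_force: [-0.0, 0.3, -0.5]
opening: 0.596
finger_force: 20.0
```

>>> jog_arm:
  plan:
    - [0.25, 0, 0, 0, 1]
    - [0.5, 0, 0, 0, 1]
    - [0.75, 0, 0, 0, 1]
    - [1, 0, 0, 0, 1]
    - [1, 0, 0, 0, 1]
    - [1, 0, 0, 0, 1]

```text
time_s: 40.0
ee_pos: [0.4727, 0.1056, 0.1847]
tcp_rot: [0.0, 0.707, 0.707, -0.0]
ft_force: [0.2, -0.6, -2.0]
opening: 0.596
finger_force: 20.0
```

>>> jog_arm:
  plan:
    - [0.25, 0, 0, 0, 1]
    - [0.5, 0, 0, 0, 1]
    - [0.8, 0, 0, 0, 1]
    - [0.8, 0, 0.1, 0, 1]
    - [0.8, 0, 0.25, 0, 1]
    - [0.8, 0, 0.4, 0, 1]
    - [0.8, 0, 0.518, 0, 1]
    - [0.8, 0, 0.518, 0, 1]
    - [0.8, 0, 0.518, 0, 0.2]
    - [0.8, 0, 0.518, 0, 0]
    - [0.8, 0, 0.25, 0, 0]
    - [0.8, 0, 0, 0, 0]

```text
time_s: 41.5
ee_pos: [0.4721, 0.3064, 0.1823]
tcp_rot: [-0.0, 0.707, 0.707, -0.0]
ft_force: [0.8, 0.9, -0.1]
opening: 0.951
finger_force: 0.0
```

>>> jog_arm:
  plan:
    - [-0.25, 0, -0.2, 0, 0]
    - [-0.5, 0.15, -0.2, 0.082, 0]
    - [-0.75, 0.3, -0.2, 0.082, 0]
    - [-1, 0.3, -0.2, 0.082, 0]
    - [-1, 0.3, -0.2, 0.082, 0]
    - [-1, 0.3, -0.2, 0.082, 0]
    - [-1, 0.3, -0.2, 0.082, 0]

```text
time_s: 42.38
ee_pos: [0.5475, 0.0574, 0.2312]
tcp_rot: [0.0, 0.751, 0.66, 0.0]
ft_force: [-0.2, -0.1, 0.5]
opening: 0.996
finger_force: 0.0
```

>>> jog_arm:
  plan:
    - [-0.25, 0.14, 0, 0, 0]
    - [-0.56, 0.28, 0, 0, 0]
    - [-0.56, 0.28, 0, 0, 0]
    - [-0.56, 0.28, 0.1, 0, 0]
    - [-0.56, 0.28, 0.2, 0, 0]
    - [-0.56, 0.28, 0.2, 0, 0]
    - [-0.56, 0.28, 0.2, 0, 0]

```text
time_s: 43.25
ee_pos: [0.5995, -0.09, 0.1817]
tcp_rot: [0.0, 0.751, 0.661, 0.0]
ft_force: [-0.1, -0.7, 0.6]
opening: 1.002
finger_force: 0.0
```

>>> jog_arm:
  plan:
    - [-0.008, -0.003, 0.2, 0, 0]
    - [-0.008, -0.003, 0.4, 0, 0]
    - [-0.008, -0.003, 0.514, 0, 0]
    - [-0.008, -0.003, 0.514, 0, 0]
    - [-0.008, -0.003, 0.514, 0, 0.5]
    - [-0.008, -0.003, 0.514, 0, 1]
    - [-0.008, -0.003, 0.514, 0, 1]
    - [-0.008, -0.003, 0.514, 0, 1]
    - [-0.008, -0.003, 0.514, 0, 1]
    - [-0.008, -0.003, 0.514, 0, 1]
  grip_force: 6

```text
time_s: 44.5
ee_pos: [0.5983, -0.093, 0.0522]
tcp_rot: [0.0, 0.751, 0.66, 0.0]
ft_force: [1.7, 0.6, 0.5]
opening: 0.412
finger_force: 6.0
```

>>> jog_arm:
  plan:
    - [0.008, 0, -0.079, 0, 1]
    - [0.032, 0, -0.156, 0, 1]
    - [0.07, 0, -0.226, 0, 1]
    - [0.121, 0, -0.287, 0, 1]
    - [0.184, 0, -0.337, 0, 1]
    - [0.255, 0, -0.373, 0, 1]
    - [0.332, 0, -0.394, 0, 1]
    - [0.412, 0, -0.4, 0, 1]
    - [0.491, 0, -0.39, 0, 1]
    - [0.548, 0, -0.372, 0, 1]
    - [0.564, 0, -0.365, 0, 1]
    - [0.564, 0, -0.365, 0, 1]

```text
time_s: 46.0
ee_pos: [0.6165, 0.0481, 0.1431]
tcp_rot: [-0.0, 0.751, 0.66, 0.001]
ft_force: [4.5, 3.1, 4.7]
opening: 0.416
finger_force: 6.0
```

>>> jog_arm:
  plan:
    - [0, 0, 0, 0, 0.3]
    - [0, 0, 0, 0, 0]
    - [0, 0, 0, 0, 0]
    - [0, 0, -0.2, 0, 0]
    - [0, 0, -0.45, 0, 0]
    - [-0.4, -0.3, -0.45, 0, 0]
    - [-0.8, -0.6, -0.45, 0, 0]
    - [-1, -0.8, -0.45, 0, 0]
    - [-1, -0.8, -0.45, 0, 0]
    - [-1, -0.8, -0.45, 0, 0]

```text
time_s: 47.25
ee_pos: [0.3894, -0.171, 0.2556]
tcp_rot: [0.0, 0.751, 0.66, -0.0]
ft_force: [-0.2, -1.3, -0.2]
opening: 0.996
finger_force: 0.0
```

```bash
python3 - <<'E'
from h import *
d=snap('scene','s10.png')
cv2.imwrite('pics/s10m.png',cv2.resize(d['pixels'][125:305,55:325],(800,533),interpolation=cv2.INTER_CUBIC))
s=env.read_state();print(s['ee_pos'],s['opening'])
E
```

```text
[ 0.3849233  -0.17545653  0.25532655] 0.9952298338954562
```

View pics/s10m.png

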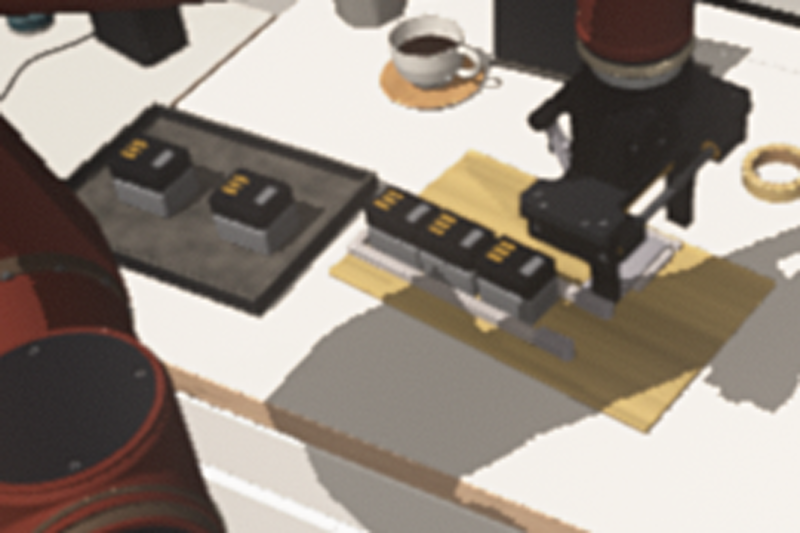

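Two packs are in the tray at (150,170) and (250,205). Three stand in the lane at (400,215) to (515,270). The clamp handle is back at (543,117), where it started. Handing in.

```bash
python3 -c "
from workcell import env
print(env.finish_job())"
```

```text
the job is handed in; nothing more can be done
None
```

I handed the job in: the three sound packs went through the gauge and stand in the lane, the two swollen ones (about 52 mm at the gripper, not tried in the gauge) are in the tray, and the clamp is fully back; I did not touch the gauge block, cup, tape roll, stapler or orange look-alike.

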